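# Clamp the wooden stamp with an edge thumbwheel

## Task

Stand the turned wooden stamp, foot down, in the opening of the little carving clamp and let go of it. Then roll the clamp's edge thumbwheel with a fingertip, in gentle strokes over its top towards the stamp, until the jaw has a light but sure hold of the stamp, upright against the V-shaped jaw; do not squeeze it hard, do not push the jaw itself, and leave the other things on the table alone.

Things in the scene. Friction and masses are not known exactly. Their poses are not given: they have to be found in the camera images.
- stamp: turned wooden stamp (seal), round, 62 mm tall, about 30 g, standing loose; fine wood that bears a squeeze of 20 N at most (4 to 12 N holds it well): foot 32 mm across up to 22 mm high, waist 17 mm across from 22 to 34 mm, head 28 mm across from 34 to 62 mm. Origin at the centre of its underside, z up along it. A tall bag of clay fills the left end of the table: pass over it.
- clamp: carving clamp fixed to the table: wooden base 190 x 76 mm, 8 mm thick. Origin at the middle of its underside, 1 to 7 mm above the table (rubber feet); x points along it from the thumbwheel to the fixed V jaw, y across, z up. Metal housing at x -97 to -33 mm, 72 mm wide, top at z 42 mm, with a 14 mm wide slot along x for the wheel. V jaw at x 65 to 85 mm, top at z 30 mm. Two 6 mm guide rods along x at y +-28 mm, z 16 mm.
- jaw: moving jaw: wooden crossbar with cork face, 72 mm wide, 8 to 30 mm up in the clamp frame. Origin under the cork face, at clamp z = 0. Its x in the clamp frame is 21 mm plus 6 mm per radian of wheel turn (21 to 28 mm at the start). At about 39 mm it meets a stamp standing in the V; a stamp short of the V it pushes along. Friction holds it where it is left.
- thumbwheel: knurled steel wheel in the slot, radius 20 mm, 11 mm wide, axis along the clamp's y; origin at its centre, clamp x = -65 mm, z = 30 mm. Only its top 8 mm shows, so it can only be rolled by a fingertip pressed on top. Rolling its top towards the clamp's +x closes the jaw; 20 mm of rolling is 1 rad. It does not give; do not press it with 25 N or more.
- wheel_top (a point): top of the wheel's rim , clamp x = -65 mm, z = 50 mm. With the jaw free the wheel needs about 2.3 N along the rim to turn; once the jaw grips, each further 0.3 N along the rim adds 1 N of clamping (5 N along the rim is about 9 N on the stamp). The wheel does not turn back: let go, it holds up to 7 N.
- nest (a point): centre of the stamp's foot when it is pressed into the V: x = 55 mm, y = 0 in the clamp frame, z = 8 mm, on the base plate's top. The V is blunt (120 degrees) and opens to -x. At the start the opening between cork face and V is 11 to 18 mm longer than the stamp's foot, on the wheel's side.
- kidney: bystander: rubber kidney, lying loose on the table; origin at the centre of its underside. Leave it alone.
- ring_large: bystander: large ring cutter, lying loose on the table; origin at the centre of its underside. Leave it alone.
- ring_small: bystander: small ring cutter, lying loose on the table; origin at the centre of its underside. Leave it alone.
- loop_small: bystander: small loop tool, lying loose on the table; origin at the centre of its underside. Leave it alone.
- needle_tool: bystander: needle tool, lying loose on the table; origin at the centre of its underside. Leave it alone.
- rib: bystander: wooden rib, lying loose on the table; origin at the centre of its underside. Leave it alone.
- pencil: bystander: pencil, lying loose on the table; origin at the centre of its underside. Leave it alone.
Not all that is in view belongs to the job. Several things have the shape of the stamp; the one meant has the colours described above.

How it is judged (in metres and radians):
On the way, in this order (a step that is already met when the one before it is completed fails the run):
1. the stamp stands upright in the opening of the clamp, let go (x of stamp in the frame of clamp between 0.034 and 0.061 m and y of stamp in the frame of clamp between -0.008 and 0.008 m and z of stamp in the frame of clamp below 0.011 m and angle between stamp's own z axis and vertical below 0.12 rad and contact force between the fingers and stamp below 0.2 N), for 0.2 s.
2. the jaw, driven by the thumbwheel, clamps the stamp with more than 3 N (x of stamp in the frame of clamp between 0.034 and 0.061 m and y of stamp in the frame of clamp between -0.008 and 0.008 m and z of stamp in the frame of clamp below 0.011 m and angle between stamp's own z axis and vertical below 0.12 rad and contact force between jaw and stamp above 3 N and contact force between the fingers and thumbwheel above 1 N), for 0.1 s.
At the end, for the whole second after the job is handed in: the stamp stands upright (within 7 degrees) on the clamp's base, its axis within about 5 mm of the V's seat along the clamp and 8 mm across, at rest and still held by the jaw with more than 2 N, the wheel let go (x of stamp in the frame of clamp between 0.034 and 0.061 m and y of stamp in the frame of clamp between -0.008 and 0.008 m and z of stamp in the frame of clamp below 0.011 m and angle between stamp's own z axis and vertical below 0.12 rad and x of stamp in the frame of clamp above 0.051 m and contact force between jaw and stamp above 2 N and contact force between stamp and clamp above 1 N and linear speed of stamp below 0.01 m/s); the robot touches nothing.
It fails at once if the fingers press on the thumbwheel with more than 25 N (contact force between the fingers and thumbwheel above 25 N).
It fails at once if the jaw squeezes the stamp with more than 20 N (contact force between jaw and stamp above 20 N).
It fails at once if the robot pushes the jaw itself (more than 3 N) (contact force between any of the fingers, the arm and jaw above 3 N).
It fails at once if a bystander is moved by more than 20 mm (distance of any of kidney, ring_large, ring_small, loop_small, needle_tool, rib, pencil from where it was at the start of the episode above 0.02 m).
It also fails if it takes over 72 s, if anything falls off the work surface, if the arm or the gripper's body presses on something with over 40 N, if the wrist force passes 120 N, or if a joint passes its speed limit or range.

## Robot

A 6-joint arm with a two-finger parallel gripper is mounted at the origin on a cart in front of the work surface, level with it; the furniture and walls round the work are solid. World frame = base frame: x ahead of the robot, y to its left, z up, the work surface at z = 0. Lengths are in m, angles in degrees, forces in N, time in s.
With the tool pointing down it reaches from about 0.275 to 0.75 m from the base axis. Payload 10.2 kg.
Tool frame: the origin (TCP) lies on the centre line of the jaws, within the pads' length; the fingertips stand 17 mm ahead of it and the grasp point (between the pads) lies 2 mm behind it; z points along the fingers, y is the direction in which the jaws open and shut (so a half turn about z gives the same grasp; the last joint's range is limited). The gripper opens to 88 mm and grips with 3 to 60 N. Pads are 18 mm wide; open, the fingers measure 123 mm over their backs; the gripper's body (75 mm by 187 mm) begins 45 mm behind the grasp point.
Start: joints at [56.929, 17.928, 85.812, -0, 76.261, -12.8], TCP at [0.182, 0.492, 0.256] pointing down, gripper open.
Joint ranges: [-168.41, 168.41], [-55.51, 124.54], [10.69, 146.95], [-70.63, 250.63], [1, 178], [-165.06, 165.06]. Speed limits (degrees/s): [136.94, 136.94, 172.46, 180, 180, 180].

## Interface

Orientations are given as [roll, pitch, yaw] about the fixed x, y, z axes, in that order (R = Rz(yaw) Ry(pitch) Rx(roll)).
In Python, from bench import robot gives the robot as it stands. The module is installed in compiled form; this text tells all that it offers.
- The arm moves only by the shell command python3 -m jog 'ROWS' [FORCE]. ROWS is a JSON object of lists of equal length, an entry for each row: "rot": the turn, a rotation vector about the tool's x, y, z in degrees, a list of three; "linear": the shift along the tool's x, y, z in cm, a list of three; "hand": the gripper's target within -1 to 1 (fully open at 1, half-way at 0, shut at -1). A call has 1 to 8 rows; each row is the pose to reach, as a shift and turn from the pose commanded when the call began, along the tool's axes at that moment; what a row does not reach only later rows make up. A row lasts 1/10 s, in which the tool goes at most 50 mm and 8.59 degrees, less where a joint would pass 70% of its speed; a pose out of reach is approached as far as the arm can. A call with a gripper value outside its range is refused whole. The fingers move at their own pace and stop on an object; FORCE is the grip in N (left out, the last holds). Time passes only in rows, so rows that repeat a pose let the fingers close. It gives the time, the measured TCP pose, the force and the opening at its end, in the units of the state.
- robot.observe(): the state, without advancing time (a new reading comes with each control period).
- robot.read_camera(name): name is "side" or "top"; returns a dict with "image" (400x640x3 uint8, red, green, blue), "camera_matrix" (3x3 intrinsics, pixels), "extrinsics" (4x4, takes a point from camera to world coordinates). Camera axes: x right, y up, looking along -z (the intrinsics and any distortion apply to the point x, -y, -z); pixel columns grow to the right and rows downward; lengths in m; the calibration is good to about 2 mm. A picture is of the moment at which its call begins. There is no depth.
- robot.finish_job(): hands the job in, once; it reports no verdict.
The state is a dict: "t": time; "joints": joint angles; "dq": joint speeds; "tau": joint torques, N m; "tcp_pos": TCP position; "ee_rot": TCP orientation; "contact_force": force on the tool from outside, world axes, zero at the start; "ft_torque": the same for the moment, N m; "grip_width": finger opening in m.
Only numpy, scipy, OpenCV 4.12 (cv2) and the standard library are available. Lean on these libraries where they do the work, as an engineer would, in place of code of your own. Each camera call takes 0.05 s, during which the arm holds its last target. There are 200 camera calls.

## Working session

There is one attempt and no reset: what is moved stays moved. The work goes in short steps, Python scripts to look and compute and a shell command to move; the robot and the scene stay as the last step left them, time stands still between calls to the robot, and variables do not carry over. Pictures are saved under pics/ and viewed, about 8 in all and at most 12, crops included, and the job is handed in when it is done.

```bash
mkdir -p pics; python3 - <<'E'
from bench import robot
import cv2,numpy as np
print(robot.observe())
for n in("top","side"):
    c=robot.read_camera(n); cv2.imwrite(f"pics/{n}0.png",c["image"][:,:,::-1])
    print(n,c["camera_matrix"],c["extrinsics"],[k for k in c])
E
```

```text
{'t': 0.0, 'joints': array([ 5.69284566e+01,  1.79583546e+01,  8.58548319e+01, -4.14056390e-04,
        7.62625013e+01, -1.27997844e+01]), 'dq': array([ 0.0302873 ,  0.0618575 , -0.02417542, -0.08768511, -0.09686827,
       -0.0224311 ]), 'tau': array([-1.17494048e-03, -4.02209938e+01, -2.52266425e+01,  6.93908427e-02,
        3.53025156e-02, -9.77172476e-05]), 'tcp_pos': array([0.18177694, 0.49227155, 0.25516539]), 'ee_rot': array([-1.79926104e+02, -1.63761668e-02,  1.59728329e+02]), 'contact_force': array([-0.30577202,  0.53975645,  0.00903686]), 'ft_torque': array([0.00042172, 0.021715  , 0.04734301]), 'grip_width': 0.08797038126897466}
top [[370.76549846   0.         317.02998438]
 [  0.         370.76549846 194.35187111]
 [  0.           0.           1.        ]] [[ 0.19874431  0.95981714 -0.19812054  0.34500046]
 [-0.98002848  0.19601826 -0.0334816   0.03651905]
 [ 0.00669903  0.20081805  0.97960565  0.95344292]
 [ 0.          0.          0.          1.        ]] ['image', 'camera_matrix', 'extrinsics']
side [[481.17840621   0.         317.39221987]
 [  0.         481.17840621 202.9859625 ]
 [  0.           0.           1.        ]] [[-0.98688398  0.11400207 -0.11429587  0.42270707]
 [-0.16052654 -0.61817919  0.76947106  0.93825254]
 [ 0.01706596  0.77772618  0.6283715   0.77283102]
 [ 0.          0.          0.          1.        ]] ['image', 'camera_matrix', 'extrinsics']
```

View pics/top0.png

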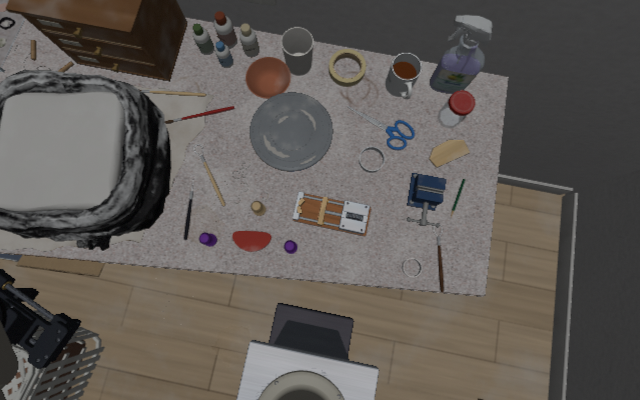

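View pics/side0.png

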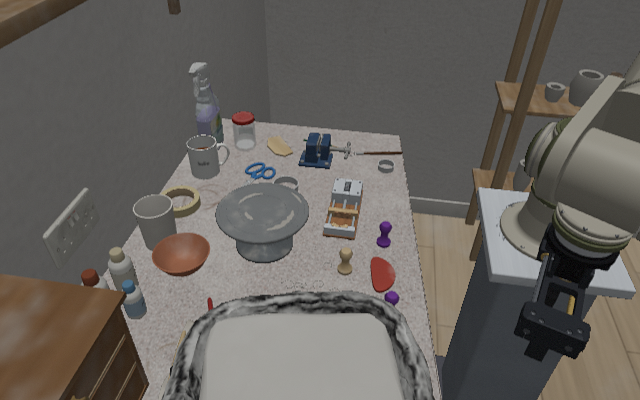

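The top view shows three stamp shapes: wood at (257,208) and purple at (207,239) and (290,246). The wooden one fits the description. In the side view it is at (345,262). The clamp is at top (332,214), with its grey housing and wheel to the right and the V jaw to the left. I'll confirm with an enlarged crop.

```bash
python3 - <<'E'
import cv2,numpy as np
a=cv2.imread("pics/top0.png")[178:258,240:380]; b=cv2.imread("pics/side0.png")[170:290,315:405]
a=cv2.resize(a,None,fx=5.5,fy=5.5,interpolation=cv2.INTER_CUBIC); b=cv2.resize(b,None,fx=5,fy=5,interpolation=cv2.INTER_CUBIC)
cv2.imwrite("pics/cropt.png",a);cv2.imwrite("pics/crops.png",b)
E
```

```text
(no output)
```

View pics/cropt.png

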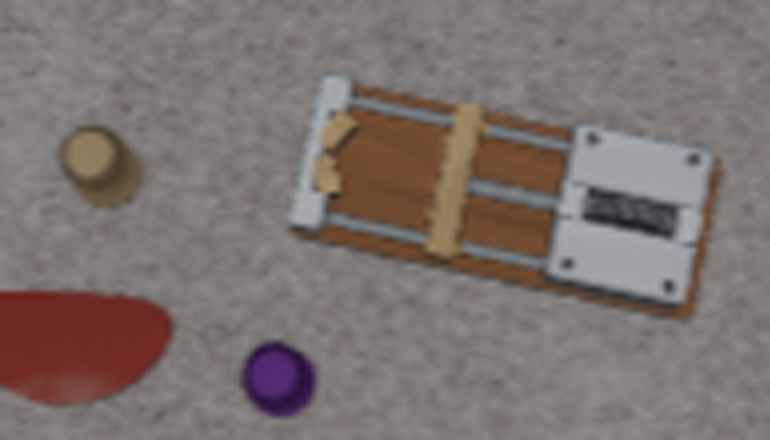

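View pics/crops.png

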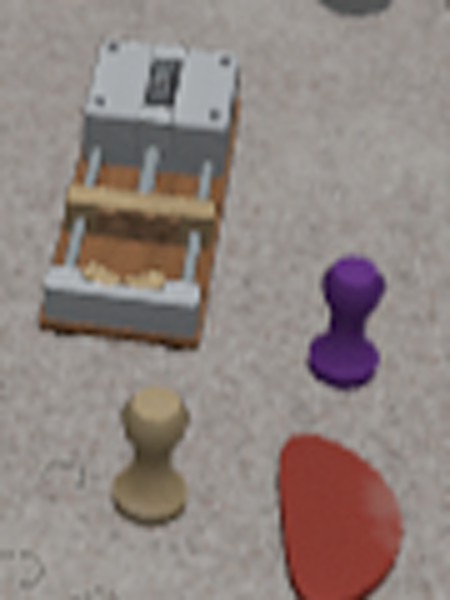

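```bash
cat > h.py <<'E'
import numpy as np, cv2
K={'top':(370.765,317.03,194.352),'side':(481.178,317.392,202.986)}
E={'top':np.array([[0.19874431,0.95981714,-0.19812054,0.34500046],[-0.98002848,0.19601826,-0.0334816,0.03651905],[0.00669903,0.20081805,0.97960565,0.95344292]]),
'side':np.array([[-0.98688398,0.11400207,-0.11429587,0.42270707],[-0.16052654,-0.61817919,0.76947106,0.93825254],[0.01706596,0.77772618,0.6283715,0.77283102]])}
def proj(c,p):
    q=E[c][:,:3].T@(np.asarray(p)-E[c][:,3]); f,cx,cy=K[c]
    return np.array([cx+f*q[0]/-q[2], cy+f*-q[1]/-q[2]])
def full(c,uv):  # first crops
    s,o=(5.5,(240,178)) if c=='top' else (5,(315,170))
    return (np.array(uv)+.5)/s-.5+o
def clampw(P,l):
    x,y,a,z=P; c,s=np.cos(a),np.sin(a); l=np.array(l)/1000
    return np.array([x+c*l[0]-s*l[1],y+s*l[0]+c*l[1],z+l[2]])
E
python3 - <<'E'
from h import *
from scipy.optimize import least_squares
obs=[('top',(579,126),(-33,-36,42)),('top',(716,155),(-97,-36,42)),('top',(689,303),(-97,36,42)),('top',(548,272),(-33,36,42)),('top',(630,212),(-65,0,49)),('top',(308,149),(85,0,30)),('top',(692,318),(-95,38,8)),('top',(291,232),(95,38,8)),
('side',(108,40),(-97,-36,42)),('side',(240,57),(-97,36,42)),('side',(226,129),(-33,36,42)),('side',(88,113),(-33,-36,42)),('side',(42,322),(95,-38,8)),('side',(197,342),(95,38,8)),('side',(123,291),(85,0,30))]
r=lambda P:np.concatenate([proj(c,clampw(P,l))-full(c,uv) for c,uv,l in obs])
s=least_squares(r,[.35,0,1.5,.004],loss='soft_l1'); P=s.x
print("clamp",P[:2],np.degrees(P[2]),P[3]); print(r(P).reshape(-1,2).round(1).tolist())
for cams in(('top',),('side',)):
    s2=least_squares(lambda P:np.concatenate([proj(c,clampw(P,l))-full(c,uv) for c,uv,l in obs if c in cams]),P if 0 else [.35,0,1.5,.004]);print(cams,s2.x)
so=[('top',(90,153),62),('top',(108,174),11),('side',(157,402),62),('side',(150,497),0)]
rs=lambda p:np.concatenate([proj(c,[p[0],p[1],z/1000])-full(c,uv) for c,uv,z in so])
s=least_squares(rs,[.35,.2]);print("stamp",s.x,rs(s.x).round(1))
for n,l in dict(nest=(55,0,8),wheel=(-65,0,50),place=(50,0,8)).items(): print(n,clampw(P,l))
# jaw: cork face edge
for c,uv in (('top',(455,180)),('top',(437,180)),('side',(140,212))):
    q=least_squares(lambda x:proj(c,clampw(P,(x[0],x[1],30)))-full(c,uv),[20,0]);print('jaw',c,q.x)
E
```

```text
clamp [0.49276255 0.02949355] 89.44486485726362 0.002959839618980781
[[0.2, -0.4], [0.5, -0.4], [0.1, 1.0], [0.2, 1.2], [1.1, 0.2], [0.4, 0.4], [-3.1, 0.2], [-3.2, 0.3], [-1.3, -0.9], [0.1, -1.1], [0.4, -0.4], [-0.9, -0.6], [-1.2, 2.1], [0.3, 2.3], [-0.2, 0.4]]
('top',) [ 0.49625162  0.027805    1.56761378 -0.014916  ]
('side',) [ 0.49522352 -0.01551385  1.55266387 -0.03311981]
stamp [0.46794084 0.20819701] [-0.4  0.2 -0.6 -0.2  0.1 -1.3 -0.1  0.1]
nest [0.49329543 0.08449096 0.01095984]
wheel [ 0.49213278 -0.0355034   0.05295984]
place [0.49324699 0.0794912  0.01095984]
jaw top [17.33852965 -0.76085039]
jaw top [25.37935674  0.9600982 ]
jaw side [25.69765272  0.63342772]
```

```bash
python3 - <<'E'
from h import *
from scipy.optimize import least_squares
obs=[('top',(579,126),(-33,-36,42)),('top',(716,155),(-97,-36,42)),('top',(689,303),(-97,36,42)),('top',(548,272),(-33,36,42)),('top',(630,212),(-65,0,49)),('top',(308,149),(85,0,30)),
('side',(108,40),(-97,-36,42)),('side',(240,57),(-97,36,42)),('side',(226,129),(-33,36,42)),('side',(88,113),(-33,-36,42)),('side',(123,291),(85,0,30))]
for z in(.002,.004,.006):
    r=lambda P:np.concatenate([proj(c,clampw([*P,z],l))-full(c,uv) for c,uv,l in obs])
    s=least_squares(r,[.49,0.03,1.5],loss='soft_l1'); P=[*s.x,z]
    print(z,s.cost,P[:2],np.degrees(P[2]),"nest",clampw(P,(55,0,8)),"wheel",clampw(P,(-65,0,50)))
print(r(s.x).reshape(-1,2).round(1).tolist())
E
python3 -m jog '{"rot":[[0,0,-6],[0,0,-12],[0,0,-18],[0,0,-20.3],[0,0,-20.3]],"linear":[[0,0,-2],[0,0,-4],[0,0,-5],[0,0,-5],[0,0,-5]],"hand":[1,1,1,1,1]}'
```

```text
0.002 3.2633955272819897 [np.float64(0.4927809651139074), np.float64(0.03042027975864283)] 89.26796845545098 nest [0.49348365 0.08541579 0.01      ] wheel [ 0.49195052 -0.03457442  0.052     ]
0.004 3.734202779172614 [np.float64(0.4925745604182697), np.float64(0.031017333178678923)] 89.24623293315095 nest [0.4932981  0.08601257 0.012     ] wheel [ 0.49171946 -0.03397704  0.054     ]
0.006 5.15079556691621 [np.float64(0.4923705481235177), np.float64(0.03155184987499689)] 89.23805962854347 nest [0.49310194 0.08654699 0.014     ] wheel [ 0.49150618 -0.0334424   0.056     ]
[[-0.5, -0.6], [-0.1, -0.5], [-0.6, 1.0], [-0.7, 1.1], [0.4, 0.1], [-0.5, 0.0], [-1.0, -1.4], [0.4, -1.5], [0.6, -0.8], [-0.8, -1.1], [-0.2, 0.1]]
t: 0.6
tcp_pos: [0.1819, 0.4924, 0.3056]
ee_rot: [-180.0, -0.0, -180.0]
contact_force: [-0.2, 0.4, 0.1]
grip_width: 0.0885
```

```bash
python3 -m jog '{"rot":[[0,0,0],[0,0,0],[0,0,0],[0,0,0],[0,0,0],[0,0,0],[0,0,0],[0,0,0]],"linear":[[-28.6,-28.4,0],[-28.6,-28.4,0],[-28.6,-28.4,0],[-28.6,-28.4,0],[-28.6,-28.4,0],[-28.6,-28.4,0],[-28.6,-28.4,0],[-28.6,-28.4,0]],"hand":[1,1,1,1,1,1,1,1]}' 10
python3 -m jog '{"rot":[[0,0,0],[0,0,0],[0,0,0],[0,0,0],[0,0,0]],"linear":[[0,0,0],[0,0,0],[0,0,0],[0,0,0],[0,0,0]],"hand":[1,1,1,1,1]}'
```

```text
t: 1.4
tcp_pos: [0.4669, 0.209, 0.3054]
ee_rot: [-180.0, -0.0, 179.9]
contact_force: [0.2, 1.4, 0.3]
grip_width: 0.0879
t: 1.9
tcp_pos: [0.4653, 0.2116, 0.3059]
ee_rot: [180.0, 0.0, -179.9]
contact_force: [0.4, -0.3, 0.3]
grip_width: 0.088
```

```bash
python3 -m jog '{"rot":[[0,0,0],[0,0,0],[0,0,0],[0,0,0],[0,0,0],[0,0,0],[0,0,0]],"linear":[[-0.27,-0.34,5],[-0.27,-0.34,10],[-0.27,-0.34,15],[-0.27,-0.34,19],[-0.27,-0.34,20.5],[-0.27,-0.34,20.5],[-0.27,-0.34,20.5]],"hand":[1,1,1,1,1,1,1]}'
python3 - <<'E'
from bench import robot
import cv2,numpy as np
t=robot.read_camera("top")["image"][150:270,190:310,::-1]; s=robot.read_camera("side")["image"][190:310,290:410,::-1]
cv2.imwrite("pics/pre.png",cv2.resize(np.hstack([t,s]),None,fx=3.3,fy=3.3,interpolation=cv2.INTER_CUBIC))
E
```

```text
t: 2.6
tcp_pos: [0.4688, 0.2078, 0.1016]
ee_rot: [180.0, 0.1, -179.9]
contact_force: [0.1, -0.3, 1.1]
grip_width: 0.0882
```

View pics/pre.png

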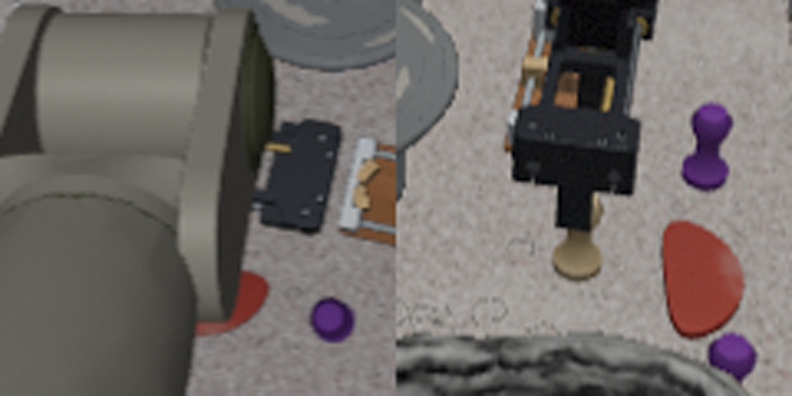

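The wooden stamp stands just under the near finger (side crop, foot at 577,258) and both purple decoys are well clear. I'll descend and grip.

```bash
python3 -m jog '{"rot":[[0,0,0],[0,0,0],[0,0,0],[0,0,0]],"linear":[[0.05,0,2.5],[0.05,0,4.5],[0.05,0,4.9],[0.05,0,4.9]],"hand":[1,1,1,1]}'
python3 -m jog '{"rot":[[0,0,0],[0,0,0],[0,0,0],[0,0,0],[0,0,0],[0,0,0],[0,0,0],[0,0,0]],"linear":[[0,0,0],[0,0,0],[0,0,0],[0,0,0],[0,0,0],[0,0,0],[0,0,0],[0,0,0]],"hand":[-0.2,-0.4,-0.6,-0.8,-0.8,-0.8,-0.8,-0.8]}' 8
python3 -m jog '{"rot":[[0,0,0],[0,0,0],[0,0,0]],"linear":[[0,0,0],[0,0,0],[0,0,0]],"hand":[-0.8,-0.8,-0.8]}' 8
```

```text
t: 3.1
tcp_pos: [0.4684, 0.2075, 0.0524]
ee_rot: [180.0, 0.0, -180.0]
contact_force: [0.4, 1.1, 0.5]
grip_width: 0.0881
t: 3.9
tcp_pos: [0.4681, 0.2074, 0.0517]
ee_rot: [180.0, -0.0, -180.0]
contact_force: [-0.2, 0.5, 0.8]
grip_width: 0.0265
t: 4.2
tcp_pos: [0.4681, 0.2074, 0.0518]
ee_rot: [180.0, 0.0, -180.0]
contact_force: [-0.2, 0.8, 1.5]
grip_width: 0.0261
```

```bash
python3 -m jog '{"rot":[[0,0,0],[0,0,0],[0,0,0],[0,0,0],[0,0,0]],"linear":[[0,0,-1],[0,0,-3],[0,0,-6],[0,0,-7],[0,0,-7]],"hand":[-0.8,-0.8,-0.8,-0.8,-0.8]}'
python3 - <<'E'
from bench import robot
import cv2,numpy as np
print(robot.observe()['contact_force'],robot.observe()['grip_width'])
s=robot.read_camera("side")["image"][150:300,290:440,::-1]
cv2.imwrite("pics/lift.png",cv2.resize(s,None,fx=4,fy=4,interpolation=cv2.INTER_CUBIC))
E
```

```text
t: 4.7
tcp_pos: [0.4686, 0.2075, 0.123]
ee_rot: [180.0, 0.2, -180.0]
contact_force: [-1.2, -0.9, -1.0]
grip_width: 0.0262
[-1.2309586  -0.87602462 -1.00285584] 0.026169972220357395
```

View pics/lift.png

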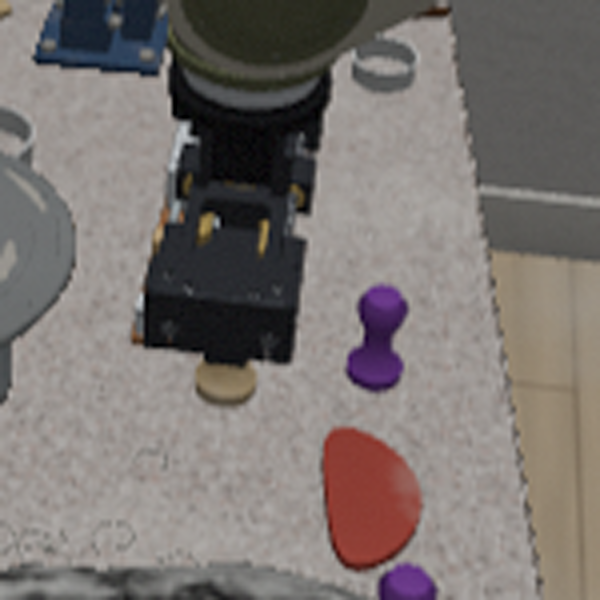

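Stamp lifted, and its foot looks level at crop (225,382).

```bash
python3 - <<'E'
from h import *
for z in (.071,.082,.093):
  print(z,proj('side',[.4686,.2075,z]),(proj('side',[.4736,.2075,z])-proj('side',[.4686,.2075,z])))
print((np.array([225.5,382.5])/4+[290,150])-.5)
E
python3 -m jog '{"rot":[[0,0,0],[0,0,0],[0,0,0],[0,0,0],[0,0,0],[0,0,0],[0,0,0]],"linear":[[-0.6,-3.5,0],[-1.5,-7,0],[-2.2,-10,0],[-2.48,-12.5,0],[-2.48,-12.87,0],[-2.48,-12.87,0],[-2.48,-12.87,0]],"hand":[-0.8,-0.8,-0.8,-0.8,-0.8,-0.8,-0.8]}'
python3 - <<'E'
from bench import robot
import cv2,numpy as np
s=robot.read_camera("side")["image"][150:250,300:400,::-1];t=robot.read_camera("top")["image"][160:260,270:370,::-1]
cv2.imwrite("pics/over.png",cv2.resize(np.hstack([s,t]),None,fx=4,fy=4,interpolation=cv2.INTER_CUBIC))
E
```

```text
0.071 [346.03549696 245.38317136] [-2.36909637 -0.29580767]
0.082 [346.32334155 241.56600032] [-2.38559982 -0.29567118]
0.093 [346.61518645 237.69578021] [-2.4023348  -0.29550234]
[345.875 245.125]
t: 5.45
tcp_pos: [0.4925, 0.0796, 0.1211]
ee_rot: [180.0, -0.1, -179.9]
contact_force: [-0.8, -0.8, -0.8]
grip_width: 0.0261
```

View pics/over.png

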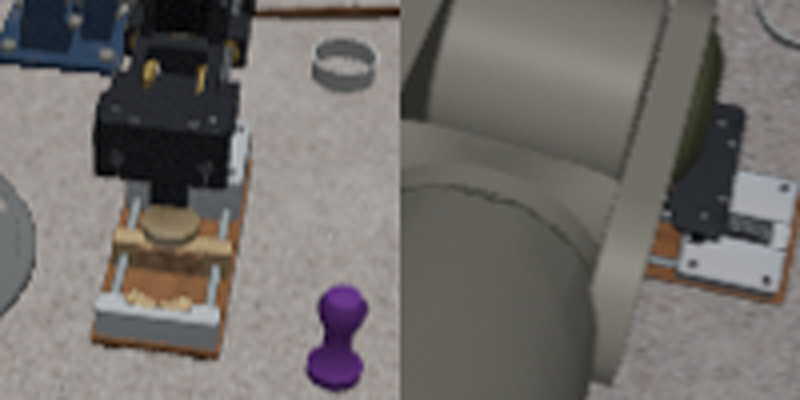

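```bash
python3 -m jog '{"rot":[[0,0,0],[0,0,0],[0,0,0],[0,0,0],[0,0,0],[0,0,0]],"linear":[[-0.09,-0.08,1],[-0.09,-0.08,2.5],[-0.09,-0.08,3.8],[-0.09,-0.08,4.5],[-0.09,-0.08,4.5],[-0.09,-0.08,4.5]],"hand":[-0.8,-0.8,-0.8,-0.8,-0.8,-0.8]}'
python3 -m jog '{"rot":[[0,0,0],[0,0,0],[0,0,0],[0,0,0]],"linear":[[0,0,0.2],[0,0,0.4],[0,0,0.6],[0,0,0.6]],"hand":[-0.8,-0.8,-0.8,-0.8]}'
python3 -m jog '{"rot":[[0,0,0],[0,0,0],[0,0,0]],"linear":[[0,0,0.1],[0,0,0.2],[0,0,0.2]],"hand":[-0.8,-0.8,-0.8]}'
```

```text
t: 6.15
tcp_pos: [0.494, 0.078, 0.0769]
ee_rot: [-180.0, 0.0, -180.0]
contact_force: [0.4, 1.3, -0.2]
grip_width: 0.0264
t: 6.55
tcp_pos: [0.4937, 0.0779, 0.0705]
ee_rot: [180.0, -0.0, -180.0]
contact_force: [-0.1, -0.0, -0.3]
grip_width: 0.0263
t: 6.85
tcp_pos: [0.4938, 0.0779, 0.0686]
ee_rot: [180.0, -0.0, -180.0]
contact_force: [-0.2, 0.5, -0.1]
grip_width: 0.0261
```

```bash
for i in 1; do
python3 -m jog '{"rot":[[0,0,0],[0,0,0],[0,0,0]],"linear":[[0,-0.0,0.1],[0,0,0.2],[0,0,0.2]],"hand":[-0.8,-0.8,-0.8]}' |grep -E "tcp|cont"
python3 -m jog '{"rot":[[0,0,0],[0,0,0],[0,0,0]],"linear":[[0,0,0.1],[0,0,0.1],[0,0,0.1]],"hand":[-0.8,-0.8,-0.8]}'|grep -E "tcp|cont"
python3 -m jog '{"rot":[[0,0,0],[0,0,0],[0,0,0]],"linear":[[0,0,0.1],[0,0,0.1],[0,0,0.1]],"hand":[-0.8,-0.8,-0.8]}'|grep -E "tcp|cont"; done
```

```text
tcp_pos: [0.4938, 0.0779, 0.0666]
contact_force: [-0.6, 0.6, -0.8]
tcp_pos: [0.4942, 0.0781, 0.0662]
contact_force: [-0.0, 2.2, 5.4]
tcp_pos: [0.4943, 0.0781, 0.0653]
contact_force: [-0.4, 2.4, 6.9]
```

Contact at TCP z 0.066, so the foot is on the base plate and the clamp origin is about 6 mm up. I'll ease off and release.

```bash
python3 -m jog '{"rot":[[0,0,0],[0,0,0]],"linear":[[0,0,-0.12],[0,0,-0.12]],"hand":[-0.8,-0.8]}' |grep -E "tcp|cont"
python3 -m jog '{"rot":[[0,0,0],[0,0,0],[0,0,0],[0,0,0],[0,0,0],[0,0,0]],"linear":[[0,0,0],[0,0,0],[0,0,0],[0,0,0],[0,0,0],[0,0,0]],"hand":[-0.3,0,0.4,0.6,0.6,0.6]}'
python3 -m jog '{"rot":[[0,0,0],[0,0,0],[0,0,0],[0,0,0],[0,0,0],[0,0,0],[0,0,0],[0,0,0]],"linear":[[0,0,-1.5],[0,0,-4],[0,0,-7],[0,-3,-9],[0,-8,-9],[0,-13,-9],[0,-18,-9],[0,-20,-9]],"hand":[0.6,0.6,0.6,0.6,0.6,0.6,0.6,0.6]}'
python3 - <<'E'
from bench import robot
import cv2,numpy as np
s=robot.read_camera("side")["image"][150:250,300:400,::-1];t=robot.read_camera("top")["image"][160:260,280:380,::-1]
cv2.imwrite("pics/placed.png",cv2.resize(np.hstack([s,t]),None,fx=4,fy=4,interpolation=cv2.INTER_CUBIC))
E
```

```text
tcp_pos: [0.4937, 0.0778, 0.0658]
contact_force: [0.8, -0.3, -0.5]
t: 8.55
tcp_pos: [0.4939, 0.0779, 0.0659]
ee_rot: [-180.0, 0.0, -180.0]
contact_force: [0.7, 0.2, -0.5]
grip_width: 0.0684
t: 9.35
tcp_pos: [0.4937, -0.1258, 0.156]
ee_rot: [-180.0, 0.0, 179.8]
contact_force: [-0.8, 0.6, -0.1]
grip_width: 0.0702
```

View pics/placed.png

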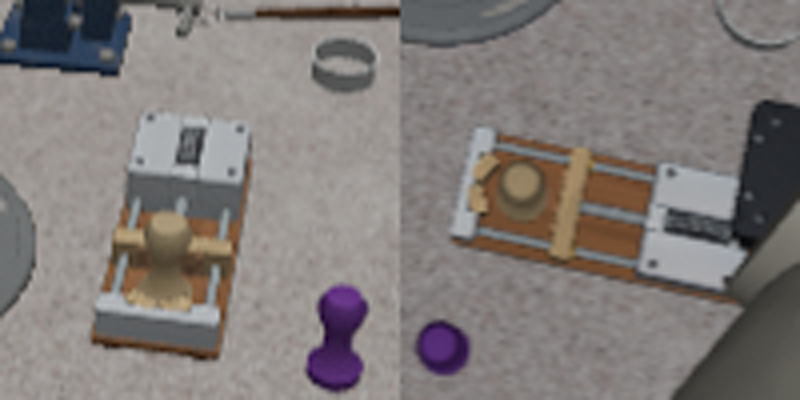

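The picture shows the stamp upright in the opening, with a gap to both the cork face and the V. Next is the wheel: fingers shut, coming down on the wheel's top, slightly on the far side.

```bash
python3 -m jog '{"rot":[[0,0,0],[0,0,0],[0,0,0],[0,0,0],[0,0,0],[0,0,0],[0,0,0],[0,0,0]],"linear":[[0,0,0],[0,0,0],[0.2,4,0],[0.2,8,2],[0.2,8.1,5],[0.2,8.1,7.1],[0.2,8.1,7.1],[0.2,8.1,7.1]],"hand":[-1,-1,-1,-1,-1,-1,-1,-1]}' 20
python3 -m jog '{"rot":[[0,0,0],[0,0,0],[0,0,0],[0,0,0],[0,0,0]],"linear":[[0,0,0.2],[0,0,0.4],[0,0,0.6],[0,0,0.6],[0,0,0.6]],"hand":[-1,-1,-1,-1,-1]}'
```

```text
t: 10.25
tcp_pos: [0.4921, -0.0405, 0.0855]
ee_rot: [-180.0, 0.0, -179.9]
contact_force: [-0.2, -0.3, 0.1]
grip_width: 0.0089
t: 10.75
tcp_pos: [0.4919, -0.0412, 0.079]
ee_rot: [-180.0, 0.0, -180.0]
contact_force: [-0.0, -0.7, 0.7]
grip_width: 0.0001
```

```bash
python3 -m jog '{"rot":[[0,0,0],[0,0,0],[0,0,0],[0,0,0],[0,0,0]],"linear":[[0,-0.6,0],[0,-0.6,0.2],[0,-0.6,0.3],[0,-0.6,0.3],[0,-0.6,0.3]],"hand":[-1,-1,-1,-1,-1]}'|grep -E "tcp|cont"
python3 -m jog '{"rot":[[0,0,0],[0,0,0],[0,0,0]],"linear":[[0,0,0.1],[0,0,0.1],[0,0,0.1]],"hand":[-1,-1,-1]}'|grep -E "tcp|cont"
python3 -m jog '{"rot":[[0,0,0],[0,0,0],[0,0,0]],"linear":[[0,0,0.05],[0,0,0.05],[0,0,0.05]],"hand":[-1,-1,-1]}'|grep -E "tcp|cont"
python3 -m jog '{"rot":[[0,0,0],[0,0,0],[0,0,0]],"linear":[[0,0,0.05],[0,0,0.05],[0,0,0.05]],"hand":[-1,-1,-1]}'|grep -E "tcp|cont"
```

```text
tcp_pos: [0.4919, -0.047, 0.0759]
contact_force: [-0.8, 0.2, 0.2]
tcp_pos: [0.4919, -0.0471, 0.0749]
contact_force: [0.4, 0.6, -0.3]
tcp_pos: [0.4919, -0.0471, 0.0744]
contact_force: [0.7, -0.6, -0.5]
tcp_pos: [0.4919, -0.0471, 0.0739]
contact_force: [0.2, -0.9, -0.4]
```

```bash
for k in 1; do
python3 -m jog '{"rot":[[0,0,0],[0,0,0],[0,0,0]],"linear":[[0,0,0.05],[0,0,0.05],[0,0,0.05]],"hand":[-1,-1,-1]}'|grep -E "tcp|cont"
python3 -m jog '{"rot":[[0,0,0],[0,0,0],[0,0,0]],"linear":[[0,0,0.05],[0,0,0.05],[0,0,0.05]],"hand":[-1,-1,-1]}'|grep -E "tcp|cont"
python3 -m jog '{"rot":[[0,0,0],[0,0,0],[0,0,0]],"linear":[[0,0,0.05],[0,0,0.05],[0,0,0.05]],"hand":[-1,-1,-1]}'|grep -E "tcp|cont"; done
```

```text
tcp_pos: [0.4919, -0.0471, 0.0734]
contact_force: [-0.6, -0.4, -0.3]
tcp_pos: [0.492, -0.0471, 0.073]
contact_force: [-0.1, 0.4, 0.2]
tcp_pos: [0.492, -0.0471, 0.0726]
contact_force: [-0.5, 1.1, 4.3]
```

```bash

python3 -m jog '{"rot":[[0,0,0],[0,0,0],[0,0,0]],"linear":[[0,0,0.02],[0,0,0.03],[0,0,0.03]],"hand":[-1,-1,-1]}'|grep -E "tcp|cont"
python3 -m jog '{"rot":[[0,0,0],[0,0,0],[0,0,0],[0,0,0]],"linear":[[0,0.1,0],[0,0.2,0],[0,0.3,0],[0,0.4,0]],"hand":[-1,-1,-1,-1]}'|grep -E "tcp|cont"
```

```text
tcp_pos: [0.4921, -0.0472, 0.0725]
contact_force: [-1.8, 0.6, 6.9]
tcp_pos: [0.4923, -0.0441, 0.0731]
contact_force: [-4.9, -6.1, 13.9]
```

```bash

python3 -m jog '{"rot":[[0,0,0],[0,0,0],[0,0,0],[0,0,0]],"linear":[[0,0.1,-0.02],[0,0.2,-0.04],[0,0.3,-0.05],[0,0.4,-0.05]],"hand":[-1,-1,-1,-1]}'|grep -E "tcp|cont"
python3 -m jog '{"rot":[[0,0,0],[0,0,0],[0,0,0],[0,0,0]],"linear":[[0,0.1,-0.01],[0,0.2,-0.01],[0,0.3,-0.01],[0,0.4,-0.01]],"hand":[-1,-1,-1,-1]}'|grep -E "tcp|cont"
python3 - <<'E'
from bench import robot
import cv2,numpy as np
s=robot.read_camera("side")["image"][150:250,300:400,::-1]
cv2.imwrite("pics/roll1.png",cv2.resize(s,None,fx=5,fy=5,interpolation=cv2.INTER_CUBIC))
E
```

```text
tcp_pos: [0.4923, -0.0398, 0.0736]
contact_force: [-4.4, -3.5, 14.7]
tcp_pos: [0.4923, -0.0357, 0.0737]
contact_force: [-3.2, -3.7, 13.6]
```

View pics/roll1.png

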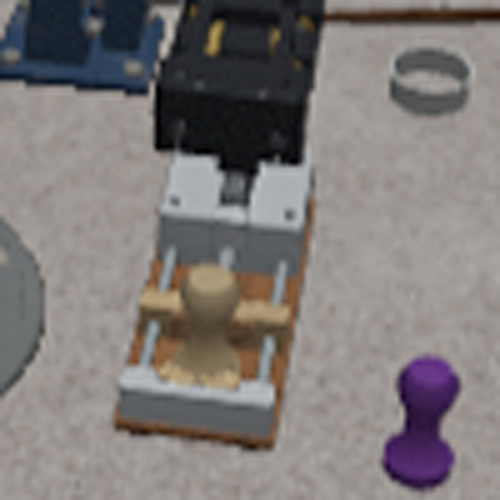

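```bash
cat > jaw.py <<'E'
import cv2,numpy as np
from scipy.ndimage import map_coordinates
def prof(raw,u0,u1,v0=50,v1=80): # jaw bar right end: yellowness profile down the rows
    g=raw[v0:v1,u0:u1].astype(float); y=g[:,:,1]-g[:,:,0]+0*g[:,:,2]; return g[:,:,1].mean(1)
E
python3 - <<'E'
import cv2,numpy as np
p=cv2.imread("pics/placed.png")[:, :400]; p=cv2.resize(p,(100,100),interpolation=cv2.INTER_AREA)
r=cv2.resize(cv2.imread("pics/roll1.png"),(100,100),interpolation=cv2.INTER_AREA)
for n,i in(('p',p),('r',r)): print(n,i[52:72,50:54,1].mean(1).round().astype(int), i[52:72,30:33,1].mean(1).round().astype(int))
from h import *
print(proj('side',clampw([.4924,.0315,np.radians(89.24),.006],(25,20,30)))-[300,150],proj('side',clampw([.4924,.0315,np.radians(89.24),.006],(30,20,30)))-[300,150])
E
```

```text
p [ 90  90  88  91  94  93  94 123 148 151 136 102  74  70  84  93  96 107
 116 120] [101 101 106 107 119 143 156 157 125  75  74  92 112 118 117 114 111 110
 106  98]
r [ 90  89  88  91  94  94  94  94 128 150 152 134  97  74  70  84  94 102
 112 120] [101 101 106 108 113 128 146 157 155 121  74  74 100 117 115 107 108 110
 107  97]
[50.76714207 62.39611128] [50.51387371 63.7254338 ]
```

The jaw moved about 1 px (3.5 mm) for 11.4 mm of rolling, so the wheel rolls without slip. I'll go on with strokes.

```bash

python3 -m jog '{"rot":[[0,0,0],[0,0,0],[0,0,0],[0,0,0]],"linear":[[0,0.1,-0.01],[0,0.2,-0.02],[0,0.3,-0.02],[0,0.4,-0.02]],"hand":[-1,-1,-1,-1]}'|grep -E "tcp|cont"
python3 -m jog '{"rot":[[0,0,0],[0,0,0],[0,0,0],[0,0,0]],"linear":[[0,0.1,0],[0,0.2,0],[0,0.3,0],[0,0.4,0]],"hand":[-1,-1,-1,-1]}'|grep -E "tcp|cont"
python3 -m jog '{"rot":[[0,0,0],[0,0,0],[0,0,0],[0,0,0],[0,0,0],[0,0,0],[0,0,0],[0,0,0]],"linear":[[0,0,-0.6],[0,-0.8,-0.6],[0,-1.6,-0.6],[0,-1.6,-0.3],[0,-1.6,-0.1],[0,-1.6,-0.05],[0,-1.6,0],[0,-1.6,0]],"hand":[-1,-1,-1,-1,-1,-1,-1,-1]}'|grep -E "tcp|cont"
```

```text
tcp_pos: [0.4924, -0.0317, 0.0738]
contact_force: [-2.4, -2.2, 11.0]
tcp_pos: [0.4925, -0.0277, 0.0738]
contact_force: [-1.4, -2.9, 10.2]
tcp_pos: [0.4919, -0.0434, 0.0734]
contact_force: [-4.3, -3.4, 9.0]
```

```bash

python3 -m jog '{"rot":[[0,0,0],[0,0,0],[0,0,0],[0,0,0],[0,0,0],[0,0,0],[0,0,0],[0,0,0]],"linear":[[0,0.1,-0.01],[0,0.2,-0.01],[0,0.3,-0.02],[0,0.4,-0.02],[0,0.5,-0.02],[0,0.6,-0.02],[0,0.7,-0.02],[0,0.8,-0.02]],"hand":[-1,-1,-1,-1,-1,-1,-1,-1]}'|grep -E "tcp|cont"
python3 -m jog '{"rot":[[0,0,0],[0,0,0],[0,0,0],[0,0,0],[0,0,0],[0,0,0],[0,0,0]],"linear":[[0,0.1,0],[0,0.2,0],[0,0.3,0],[0,0.4,0],[0,0.5,0],[0,0.6,0],[0,0.7,0]],"hand":[-1,-1,-1,-1,-1,-1,-1]}'|grep -E "tcp|cont"
python3 -m jog '{"rot":[[0,0,0],[0,0,0],[0,0,0],[0,0,0],[0,0,0],[0,0,0],[0,0,0],[0,0,0]],"linear":[[0,0,-0.6],[0,-0.8,-0.6],[0,-1.5,-0.6],[0,-1.5,-0.3],[0,-1.5,-0.1],[0,-1.5,-0.05],[0,-1.5,0],[0,-1.5,0]],"hand":[-1,-1,-1,-1,-1,-1,-1,-1]}'|grep -E "tcp|cont"
python3 - <<'E'
from bench import robot
import cv2,numpy as np
s=robot.read_camera("side")["image"][150:250,300:400,::-1]
for i in[s]: print(i[52:76,50:54,1].mean(1).round().astype(int))
cv2.imwrite("pics/roll2.png",cv2.resize(s,None,fx=5,fy=5,interpolation=cv2.INTER_CUBIC))
E
```

```text
tcp_pos: [0.492, -0.0354, 0.0738]
contact_force: [-3.1, -2.0, 10.5]
tcp_pos: [0.4921, -0.0284, 0.0737]
contact_force: [-3.4, -3.2, 9.9]
tcp_pos: [0.4919, -0.0433, 0.0735]
contact_force: [-3.8, -2.6, 7.5]
[ 89  90  88  91  95  95  96  95  94  89 129 153 151 132  89  72  74  93
 105 111 118 120 122 119]
```

```bash

python3 -m jog '{"rot":[[0,0,0],[0,0,0],[0,0,0],[0,0,0],[0,0,0],[0,0,0]],"linear":[[0,0.1,0],[0,0.2,0],[0,0.3,0],[0,0.4,0],[0,0.5,0],[0,0.6,0]],"hand":[-1,-1,-1,-1,-1,-1]}'|grep -E "tcp|cont"
python3 -m jog '{"rot":[[0,0,0],[0,0,0],[0,0,0]],"linear":[[0,0.07,0],[0,0.14,0],[0,0.2,0]],"hand":[-1,-1,-1]}'|grep -E "tcp|cont"
python3 -m jog '{"rot":[[0,0,0],[0,0,0]],"linear":[[0,0.07,0],[0,0.1,0]],"hand":[-1,-1]}'|grep -E "tcp|cont"
```

```text
tcp_pos: [0.492, -0.0373, 0.0738]
contact_force: [-4.8, -2.9, 10.5]
tcp_pos: [0.492, -0.0354, 0.0738]
contact_force: [-3.6, -2.2, 10.4]
tcp_pos: [0.492, -0.0343, 0.0738]
contact_force: [-3.3, -2.8, 10.9]
```

View pics/roll2.png

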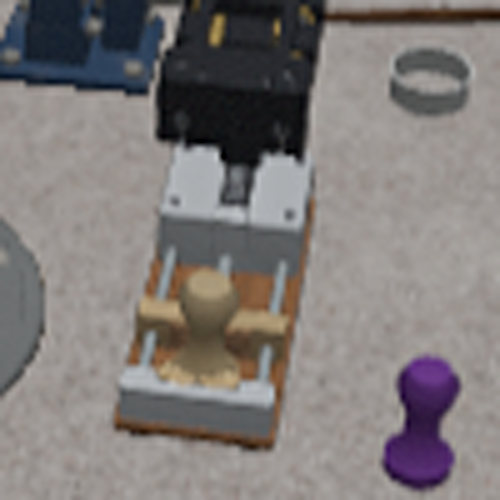

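The stamp is still upright and the jaw has nearly reached it. I'll continue in small steps and watch the rim force.

```bash

python3 -m jog '{"rot":[[0,0,0],[0,0,0]],"linear":[[0,0.06,0],[0,0.1,0]],"hand":[-1,-1]}'|grep -E "tcp|cont"
python3 -m jog '{"rot":[[0,0,0],[0,0,0]],"linear":[[0,0.06,0],[0,0.1,0]],"hand":[-1,-1]}'|grep -E "tcp|cont"
python3 -m jog '{"rot":[[0,0,0],[0,0,0]],"linear":[[0,0.06,0],[0,0.1,0]],"hand":[-1,-1]}'|grep -E "tcp|cont"
```

```text
tcp_pos: [0.492, -0.0334, 0.0738]
contact_force: [-3.6, -3.2, 10.3]
tcp_pos: [0.4921, -0.0324, 0.0738]
contact_force: [-2.9, -2.1, 10.1]
tcp_pos: [0.4921, -0.0314, 0.0737]
contact_force: [-2.8, -2.6, 9.4]
```

```bash

python3 -m jog '{"rot":[[0,0,0],[0,0,0]],"linear":[[0,0.06,0],[0,0.1,0]],"hand":[-1,-1]}'|grep -E "tcp|cont"
python3 -m jog '{"rot":[[0,0,0],[0,0,0]],"linear":[[0,0.06,0],[0,0.1,0]],"hand":[-1,-1]}'|grep -E "tcp|cont"
python3 -m jog '{"rot":[[0,0,0],[0,0,0]],"linear":[[0,0.06,0],[0,0.1,0]],"hand":[-1,-1]}'|grep -E "tcp|cont"
python3 -m jog '{"rot":[[0,0,0],[0,0,0],[0,0,0],[0,0,0],[0,0,0],[0,0,0],[0,0,0],[0,0,0]],"linear":[[0,0,-0.6],[0,-0.8,-0.6],[0,-1.5,-0.6],[0,-1.5,-0.3],[0,-1.5,-0.1],[0,-1.5,-0.05],[0,-1.5,0.01],[0,-1.5,0.01]],"hand":[-1,-1,-1,-1,-1,-1,-1,-1]}'|grep -E "tcp|cont"
python3 - <<'E'
from bench import robot
import cv2,numpy as np
s=robot.read_camera("side")["image"][150:250,300:400,::-1]
for i in[s]: print(i[52:76,50:54,1].mean(1).round().astype(int))
cv2.imwrite("pics/roll3.png",cv2.resize(s,None,fx=5,fy=5,interpolation=cv2.INTER_CUBIC))
E
```

```text
tcp_pos: [0.4922, -0.0304, 0.0738]
contact_force: [-3.2, -2.8, 9.6]
tcp_pos: [0.4922, -0.0294, 0.0738]
contact_force: [-2.3, -2.4, 9.5]
tcp_pos: [0.4922, -0.0284, 0.0738]
contact_force: [-3.2, -1.7, 11.3]
tcp_pos: [0.4919, -0.0433, 0.0734]
contact_force: [-3.8, -2.0, 8.2]
[ 90  91  88  91  95  95  95  95  96  93  90 127 150 152 141 103  70  72
  92 111 114 118 123 119]
```

```bash

for a in x; do
python3 -m jog '{"rot":[[0,0,0],[0,0,0]],"linear":[[0,0.05,0],[0,0.1,0]],"hand":[-1,-1]}'|grep -E "tcp|cont"
python3 -m jog '{"rot":[[0,0,0],[0,0,0]],"linear":[[0,0.05,0],[0,0.1,0]],"hand":[-1,-1]}'|grep -E "tcp|cont"
python3 -m jog '{"rot":[[0,0,0],[0,0,0]],"linear":[[0,0.05,0],[0,0.1,0]],"hand":[-1,-1]}'|grep -E "tcp|cont"; done
```

```text
tcp_pos: [0.492, -0.0425, 0.0735]
contact_force: [-3.1, -3.4, 9.4]
tcp_pos: [0.492, -0.0416, 0.0736]
contact_force: [-4.0, -4.4, 10.0]
tcp_pos: [0.492, -0.0407, 0.0737]
contact_force: [-4.5, -5.0, 10.5]
```

View pics/roll3.png

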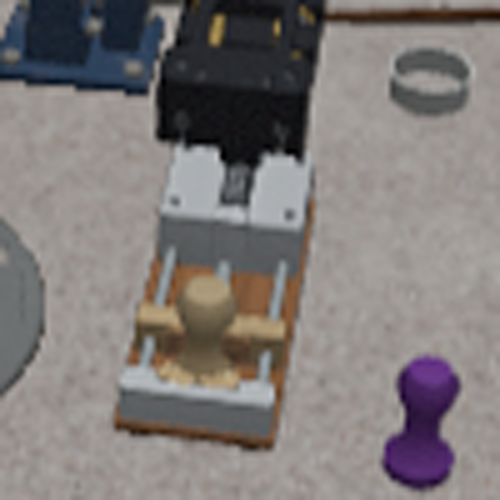

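```bash

python3 -m jog '{"rot":[[0,0,0]],"linear":[[0,0,0]],"hand":[-1]}'|grep -E "tcp|cont"
python3 -m jog '{"rot":[[0,0,0]],"linear":[[0,0,0]],"hand":[-1]}'|grep -E "cont"
python3 -m jog '{"rot":[[0,0,0]],"linear":[[0,0,0]],"hand":[-1]}'|grep -E "cont"
python3 -m jog '{"rot":[[0,0,0],[0,0,0]],"linear":[[0,0.05,0],[0,0.05,0]],"hand":[-1,-1]}'|grep -E "tcp|cont"
python3 -m jog '{"rot":[[0,0,0]],"linear":[[0,0,0]],"hand":[-1]}'|grep -E "tcp|cont"
python3 -m jog '{"rot":[[0,0,0]],"linear":[[0,0,0]],"hand":[-1]}'|grep -E "cont"
```

```text
tcp_pos: [0.492, -0.0406, 0.0737]
contact_force: [-4.4, -5.1, 11.3]
contact_force: [-3.7, -4.4, 11.1]
contact_force: [-4.0, -4.5, 11.7]
tcp_pos: [0.492, -0.0402, 0.0737]
contact_force: [-4.7, -5.3, 10.0]
tcp_pos: [0.492, -0.0402, 0.0737]
contact_force: [-5.9, -3.6, 11.6]
contact_force: [-4.9, -5.4, 10.9]
```

The rim force settles at about 4.8 N against 2.4 N running free, which is about 8 N of clamping. I'll lift straight off and check.

```bash

python3 -m jog '{"rot":[[0,0,0],[0,0,0],[0,0,0],[0,0,0],[0,0,0],[0,0,0],[0,0,0],[0,0,0]],"linear":[[0,0,-0.3],[0,0,-2],[0,0,-6],[0,-3,-9],[0,-8,-9],[0,-13,-9],[0,-13,-9],[0,-13,-9]],"hand":[-1,-1,-1,-1,-1,-1,-1,-1]}'
python3 - <<'E'
from bench import robot
import cv2,numpy as np
s=robot.read_camera("side")["image"][150:250,300:400,::-1];t=robot.read_camera("top")["image"][160:260,280:380,::-1]
print(s[52:76,50:54,1].mean(1).round().astype(int))
cv2.imwrite("pics/final.png",cv2.resize(np.hstack([s,t]),None,fx=4,fy=4,interpolation=cv2.INTER_CUBIC))
E
```

```text
t: 23.8
tcp_pos: [0.4917, -0.1699, 0.1626]
ee_rot: [179.9, -0.0, 179.9]
contact_force: [0.0, 0.4, -0.3]
grip_width: 0.0006
[ 89  90  89  92  95  95  95  95  95  93  91 113 141 152 148 115  71  73
  89 108 114 116 121 119]
```

View pics/final.png

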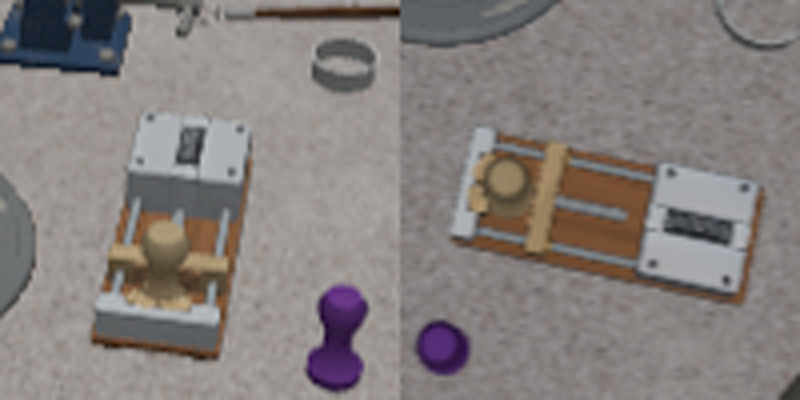

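The stamp sits upright in the V with the jaw against it. Part of that last force could come from the tip's edge wedging on the wheel, so I'll repeat the force check near the top centre with one short stroke.

```bash

python3 -m jog '{"rot":[[0,0,0],[0,0,0],[0,0,0],[0,0,0],[0,0,0],[0,0,0],[0,0,0],[0,0,0]],"linear":[[0,5,0],[0,10,0],[0,13.6,2],[0,13.6,6],[0,13.6,8],[0,13.6,8.4],[0,13.6,8.4],[0,13.6,8.4]],"hand":[-1,-1,-1,-1,-1,-1,-1,-1]}'|grep -E "tcp|cont"
python3 -m jog '{"rot":[[0,0,0],[0,0,0],[0,0,0],[0,0,0]],"linear":[[0,0,0.2],[0,0,0.4],[0,0,0.45],[0,0,0.45]],"hand":[-1,-1,-1,-1]}'|grep -E "tcp|cont"
```

```text
tcp_pos: [0.4925, -0.0335, 0.0802]
contact_force: [-0.3, -0.2, 0.2]
tcp_pos: [0.4919, -0.0337, 0.0746]
contact_force: [-0.3, -0.1, 0.3]
```

```bash

python3 -m jog '{"rot":[[0,0,0],[0,0,0]],"linear":[[0,0,0.07],[0,0,0.07]],"hand":[-1,-1]}'|grep -E "tcp|cont"
python3 -m jog '{"rot":[[0,0,0],[0,0,0]],"linear":[[0,0,0.05],[0,0,0.05]],"hand":[-1,-1]}'|grep -E "tcp|cont"
python3 -m jog '{"rot":[[0,0,0],[0,0,0]],"linear":[[0,0,0.03],[0,0,0.03]],"hand":[-1,-1]}'|grep -E "tcp|cont"
```

```text
tcp_pos: [0.492, -0.0337, 0.074]
contact_force: [-0.3, 0.2, 1.2]
tcp_pos: [0.4921, -0.0337, 0.0738]
contact_force: [-2.6, -0.2, 6.2]
tcp_pos: [0.4921, -0.0337, 0.0738]
contact_force: [-3.7, 0.6, 9.6]
```

```bash

python3 -m jog '{"rot":[[0,0,0],[0,0,0]],"linear":[[0,0.04,0],[0,0.04,0]],"hand":[-1,-1]}'|grep -E "tcp|cont"
python3 -m jog '{"rot":[[0,0,0],[0,0,0]],"linear":[[0,0.04,0],[0,0.04,0]],"hand":[-1,-1]}'|grep -E "tcp|cont"
python3 -m jog '{"rot":[[0,0,0],[0,0,0]],"linear":[[0,0.03,0],[0,0.03,0]],"hand":[-1,-1]}'|grep -E "tcp|cont"
```

```text
tcp_pos: [0.4921, -0.0336, 0.0738]
contact_force: [-3.1, -2.1, 9.5]
tcp_pos: [0.4921, -0.0335, 0.0738]
contact_force: [-3.4, -3.4, 9.5]
tcp_pos: [0.4921, -0.0333, 0.0738]
contact_force: [-3.6, -5.5, 8.5]
```

Near the top centre the wheel now resists with about 5 N, against 2.4 N running free, so the grip is firm. I'll hold briefly, lift off and hand in.

```bash

python3 -m jog '{"rot":[[0,0,0],[0,0,0]],"linear":[[0,0,0],[0,0,0]],"hand":[-1,-1]}'|grep -E "tcp|cont"
python3 -m jog '{"rot":[[0,0,0],[0,0,0],[0,0,0],[0,0,0],[0,0,0],[0,0,0],[0,0,0],[0,0,0]],"linear":[[0,0,-0.3],[0,0,-2],[0,0,-6],[0,-3,-9],[0,-8,-9],[0,-13,-9],[0,-13,-9],[0,-13,-9]],"hand":[-1,-1,-1,-1,-1,-1,-1,-1]}'
python3 - <<'E'
from bench import robot
import cv2,numpy as np
f=cv2.resize(cv2.imread("pics/final.png"),(200,100),interpolation=cv2.INTER_AREA)
s=robot.read_camera("side")["image"][150:250,300:400,::-1]
print(np.abs(s[40:90,20:60].astype(int)-f[40:90,20:60]).max(), s[52:76,50:54,1].mean(1).round().astype(int))
robot.finish_job()
E
```

```text
tcp_pos: [0.4921, -0.0333, 0.0738]
contact_force: [-3.3, -5.2, 8.3]
t: 27.3
tcp_pos: [0.4917, -0.1629, 0.1627]
ee_rot: [180.0, -0.0, 179.9]
contact_force: [-0.8, 0.4, -1.0]
grip_width: 0.0003
13 [ 89  90  88  92  95  96  96  94  95  93  90 113 141 152 148 116  72  72
  88 108 114 116 122 120]
the job is handed in; nothing more can be done
```

The stamp is standing foot down in the clamp, held upright against the V jaw, and I handed the job in at about 27 s. `finish_job` gave no verdict, so these are my own checks.

- **Placing:** I picked the wooden stamp, not the two purple look-alikes, set it in the opening and let go. A picture showed it upright with clearance on both sides.
- **Rolling:** The jaw closed with three gentle fingertip strokes over the wheel, plus a short fourth to tighten. Force on the wheel peaked at about 16 N in the readings, against the 25 N limit. I did not touch the jaw.
- **Hold:** The rim force rose from about 2.4 N running free to about 5 N, which by the given figures is roughly 8–9 N on the stamp. The clamping force itself could not be read. A second check at the wheel's top centre gave 5.2–5.5 N, with the fingertip hardly moving.
- **Last look:** The stamp stands upright in the V. The jaw and stamp looked unchanged in the side camera after the arm left, the wrist force was about zero, and the arm is well clear.
- **Things that disagreed:** The base edges in the images sit about 6–8 mm off the given outline, so I located the clamp by its housing and V jaw instead. The grip on the 28 mm head read 26 mm. Neither affected the result.

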